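# Peel the top chip tray off an oily stack and present it

## Task

Turn the captive clamp knob on the holder until its tongue is clear of the stacked trays, then peel only the top tray loose from the oily stack by raising one corner while the diagonally opposite corner still rests on the stack. Carry it, right way up, over the middle of the rubber viewing mat and finish holding it there in the gripper, still and roughly level, more than 10 cm above the mat and touching nothing else. Leave the rest of the stack in the holder and the other things where they are.

Things in the scene. Friction and masses are not known exactly. Their poses are not given: they have to be found in the camera images.
- tray: TOP tray of the stack: grey plastic stacking tray, open on top, 140 (x) by 180 (y) by 34 mm tall, 0.18 kg. Origin: centre of its underside, 76 mm above the table at the start. Upright wall 8 mm thick all round, outer faces at x = +-70, y = +-90 mm, from z = 12 to 34 mm (outer 3 mm cut back below z = 16: a groove between trays). Inside floor at z = 15. Below z = 12 only a sunk bottom 118 x 158 mm
- tray_rim (a point): middle of the top tray at the height of its rim (top edge), 34 mm above the tray's origin, 110 mm above the table at the start; tray's axes. Take the tray by its wall, one finger inside, one outside, fingertips 10 to 17 mm below the rim: the inside floor is 19 mm and, outside, the next tray's wall 22 mm below the rim
- stack: the three like trays below, nested and fast to one another, 1.8 kg, loose in the holder; origin at the centre of the underside, 10 mm above the table. Its rim, 78 mm above the origin, carries the top tray's wall; the top tray's bottom sits 12 mm deep, 3 mm loose. Near each corner a springy pad in its rim grips that oily bottom with a few newtons and lets go when the corner is some 10 mm up; a level pull fights all four at once
- holder: fixed steel base plate 200 x 230 x 10 mm with guides up to 30 mm high round the stack, left or right on the table. Origin on the table under the stack's centre, same axes as the trays. At x = -98 mm, y = 0 a post carries the captive clamp knob
- clamp (a joint): angle (rad) of the captive clamp knob about its upright post. At 0 its steel tongue (14 mm wide, reaching 50 mm from the post, 3 mm above the rim) points along the holder's +x over the top tray and keeps it down. Grows anticlockwise seen from above, stop at 1.65; beyond 1.2 the tongue is clear of the tray. Starts at 0 to 0.3; friction 0.06 N m, stays where left
- clamp_grip (a point): point on the knob's axis, 153 mm above the table, where to grip. The knob is a black round cap 40 mm across, its top 131 mm above the table, with an upright grip bar on it 12 mm thick, 46 mm long, from 131 to 163 mm above the table. The bar lies along the tongue, which is this point's x axis
- mat: fixed black rubber viewing mat 200 x 240 x 4 mm with white corner marks, flat on the table. Origin at the centre of its underside
- corner0 (a point): foot of the top tray's wall at its +x +y corner, 3 mm in from both outer faces, 12 mm above the tray's underside; starts 88 mm above the table. Across the diagonal: corner2
- corner1 (a point): foot of the top tray's wall at its +x -y corner, 3 mm in from both outer faces, 12 mm above the tray's underside; starts 88 mm above the table. Across the diagonal: corner3
- corner2 (a point): foot of the top tray's wall at its -x -y corner, 3 mm in from both outer faces, 12 mm above the tray's underside; starts 88 mm above the table. Across the diagonal: corner0
- corner3 (a point): foot of the top tray's wall at its -x +y corner, 3 mm in from both outer faces, 12 mm above the tray's underside; starts 88 mm above the table. Across the diagonal: corner1
- cutter: bystander: bevel cutter head, a stepped dark steel disc 48 mm across and 50 mm tall, standing; origin at its underside; leave alone
- bearing: bystander: steel bearing ring 46 mm across, 14 mm tall, lying flat; origin at its underside; leave alone
- oilcan: bystander: closed can 56 mm across, 130 mm tall, standing; origin at its underside; leave alone
- pastejar: bystander: closed white jar 64 mm across, 70 mm tall, standing; origin at its underside; leave alone
- wrench: bystander: open-ended wrench lying flat; origin at its underside; leave alone
- driver: bystander: screwdriver lying flat; origin at its underside; leave alone
Mind the look-alikes: they are no part of the job. There is more than one size of the stack; the job needs the largest.

How it is judged:
By the outcome, as a careful person would: the job done as asked, in the order asked, and still so for the second after the job is handed in, while the arm keeps its last pose, push and grip.
It also fails if it takes over 64 s, if anything falls off the work surface, if the arm or the gripper's body presses on something with over 40 N, if the wrist force passes 120 N, or if a joint passes its speed limit or range.

## Robot

A 6-joint arm with a two-finger parallel gripper is mounted at the origin on the work surface. World frame = base frame: x ahead of the robot, y to its left, z up, the work surface at z = 0. Lengths are in m, angles in rad, forces in N, time in s.
With the tool pointing down it reaches from about 0.275 to 0.725 m from the base axis. Payload 5.6 kg.
Tool frame: the origin (TCP) lies midway between the tips of the shut fingers; the grasp point (between the pads) lies 19 mm behind it; z points along the fingers, y is the line along which they close (so a half turn about z gives the same grasp; the last joint's range is limited). The gripper opens to 85 mm and grips with 20 to 120 N. Pads are 22 mm wide; open, the fingers measure 114 mm over their backs; the gripper's body (76 mm by 85 mm) begins 54 mm behind the grasp point. The pads swing forward as they close: fully open they stand 13 mm farther back than shut.
Start: joints at [-0.818, 0.255, 0.108, 0, -1.424, -0.285], TCP at [0.248, -0.491, 0.231] pointing down, gripper open.
Joint ranges: [-2.95, 2.95], [-1.21, 1.97], [-1.09, 1.5], [-2.87, 1.71], [-2.94, -0.07], [-3.05, 3.05]. Speed limits (rad/s): [2.57, 2.57, 3.14, 3.14, 3.14, 3.14].

## Interface

Orientations are given as a unit quaternion [w, x, y, z].
In Python, from workcell import robot gives the robot as it stands.
- The arm moves only by the tool drive_tool, never from a script. Its argument "steps" is a list of rows, each an object of numbers: "claw": the opening, from -1 (shut) to 1 (fully open); "x", "y", "z": the shift along the tool's x, y, z in mm; "wx", "wy", "wz": the turn, a rotation vector about the tool's x, y, z in units of 5 degrees (1.0 is 5 degrees). In form: [{"claw": .., "x": .., "y": .., "z": .., "wx": .., "wy": .., "wz": ..}, ...]. A call has 1 to 5 rows; each row shifts and turns the commanded pose from where the row before left it, along the tool's axes as they then stand; what a row does not reach is not made up. A row lasts 1/8 s, in which the tool goes at most 62.5 mm and 10.7 degrees, less where a joint would pass 70% of its speed; a pose out of reach is approached as far as the arm can. A call is refused whole if a number of a shift passes 62.5 or a number of a turn 1, either way. A call with a gripper value outside its range is refused whole. The fingers move at their own pace and stop on an object; "squeeze" is the grip in N (left out, the last holds). Time passes only in rows, so rows that do not move let the fingers close. It gives the time, the measured TCP pose, the force, the opening and the grip force at its end, in the units of the state.
- robot.read_state(): the state, without advancing time (a new reading comes with each control period).
- robot.capture(name): name is "scene" or "top" or "wrist"; returns a dict with "frame" (400x640x3 uint8, blue, green, red), "z_map" (400x640 float32, m along the optical axis (not along the pixel's ray), 0 where there is no reading), "mtx" (3x3 intrinsics, pixels), "dist" ([k1, k2, p1, p2, k3] as OpenCV has them; the pictures are not rectified), "R" (3x3) and "t" (3): a world point X has camera coordinates R X + t. Camera axes: x right, y down, z forward; pixel columns grow to the right and rows downward; lengths in m; the calibration is good to about 2 mm. A picture is of the moment at which its call begins.
- robot.job_done(): hands the job in; it is judged then, once.
Trained networks look in the newest picture that a camera, given by its name, has taken for a name from the list of things; names that differ only in an ending like _2 or _b are one class to them, and where a whole thing is asked for, a point or a joint stands for the part that bears it (a point fixed in the world has none). Each returns a list of dicts, best first, with "p" (0 to 1); they miss things now and then, are a little off and sometimes report something else, mostly with a low value. They report only what shows in the picture. A call takes as long as a camera call. They do not tell look-alikes from the thing itself.
- robot.spot_in(camera, label): "pixel" ([column, row] in pixels, amid what is visible of it).
- robot.tip_of(camera, label): "pixel" ([column, row] in pixels: a listed point, or the origin of a listed thing).
The state is a dict: "clock": time; "joint_pos": joint angles; "qd": joint speeds; "tau": joint torques, N m; "ee_pos": TCP position; "ee_rot": TCP orientation; "contact_force": force on the tool from outside, world axes, zero at the start; "wrist_torque": the same for the moment, N m; "finger_gap": opening from 0.0 (shut) to 1.0 (fully open); "finger_force": force on a finger pad.
Only numpy, scipy, OpenCV 4.12 (cv2) and the standard library are available. Lean on these libraries where they do the work, as an engineer would, in place of code of your own. Each camera call takes 0.05 s, during which the arm holds its last target. There are 200 camera calls.

## Working session

There is one attempt and no reset: what is moved stays moved. The work goes in short steps, Python scripts to look and compute and a tool call to move; the robot and the scene stay as the last step left them, time stands still between calls to the robot, and variables do not carry over. Pictures are saved under pics/ and viewed, at most 10 in all, crops included, and the job is handed in when it is done.

Besides the shell and the picture viewer there is one more tool, called as name(argument=value, ...) on one line, values as JSON. drive_tool: Moves the arm, as the interface text tells. Its arguments: {"type":"object","properties":{"steps":{"type":"array","items":{"type":"object","properties":{"claw":{"type":"number"},"x":{"type":"number"},"y":{"type":"number"},"z":{"type":"number"},"wx":{"type":"number"},"wy":{"type":"number"},"wz":{"type":"number"}}}},"squeeze":{"type":"number"}},"required":["steps"]}

```bash
mkdir -p pics; cat > h.py <<'E'
import numpy as np,cv2,json
from workcell import robot
def cap(n,save=None):
    c=robot.capture(n)
    if save: cv2.imwrite('pics/'+save,c['frame'])
    return c
def ray(c,px):
    u=cv2.undistortPoints(np.array([[px]],float),np.array(c['mtx']),np.array(c['dist']))[0,0]
    R=np.array(c['R']);t=np.array(c['t'])
    return -R.T@t, R.T@np.array([u[0],u[1],1])
def atz(c,px,z):
    o,d=ray(c,px);return o+d*(z-o[2])/d[2]
def bydepth(c,px):
    o,d=ray(c,px);i,j=int(round(px[1])),int(round(px[0]))
    w=c['z_map'][max(i-1,0):i+2,max(j-1,0):j+2];w=w[w>0]
    return o+d*np.median(w) if w.size else None
def proj(c,X):
    return cv2.projectPoints(np.array(X,float).reshape(-1,3),cv2.Rodrigues(np.array(c['R']))[0],np.array(c['t'],float),np.array(c['mtx']),np.array(c['dist']))[0][:,0]
def tri(a,b):
    (o1,d1),(o2,d2)=a,b
    s=np.linalg.lstsq(np.c_[d1,-d2],o2-o1,rcond=None)[0]
    p,q=o1+s[0]*d1,o2+s[1]*d2
    return (p+q)/2,np.linalg.norm(p-q)
E
python3 - <<'E'
from h import *
np.set_printoptions(precision=3,suppress=True)
C={n:cap(n,n+'0.png') for n in('top','scene')}
for n in C:
    for l in('tray','tray_rim','clamp_grip','clamp','mat','corner0','corner1','corner2','corner3','stack','holder'):
        for r in robot.tip_of(n,l)[:3]:
            print(n,l,np.round(r['pixel'],1),round(r['p'],2),bydepth(C[n],r['pixel']) if 0<=r['pixel'][0]<640 and 0<=r['pixel'][1]<400 else '')
s=robot.read_state();print(s)
E
```

```text
top tray [380.1 183.7] 0.85 [ 0.58  -0.232  0.094]
top tray_rim [381.8 183.1] 0.71 [ 0.583 -0.238  0.091]
top tray_rim [384.2 184.9] 0.62 [ 0.577 -0.247  0.09 ]
top tray_rim [315.7 218.3] 0.5 [ 0.463 -0.005  0.   ]
top clamp_grip [386.4 186.4] 0.58 [ 0.571 -0.254  0.09 ]
top clamp_grip [388.9 208.3] 0.45 [ 0.483 -0.249  0.161]Traceback (most recent call last):
  File "<stdin>", line 6, in <module>
ValueError: it knows: bearing, clamp_grip, corner, cutter, driver, holder, mat, oilcan, pastejar, stack, tray, tray_rim, wrench
```

```bash
ls pics
```

```text
scene0.png
top0.png
```

View pics/top0.png

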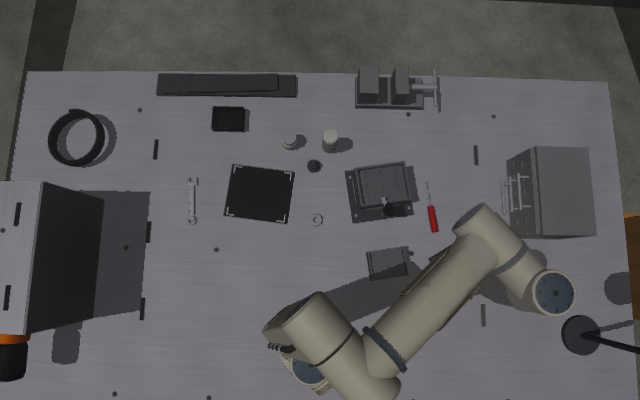

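View pics/scene0.png

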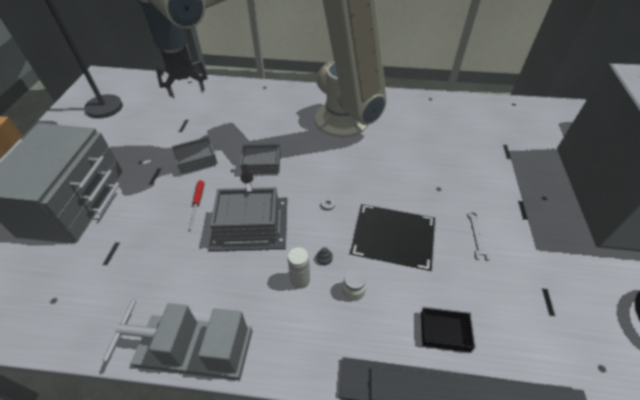

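The top view shows the big stack in its holder at about (383,187), with the clamp knob at (391,209). The mat is at (260,193). Smaller look-alike trays lie at (388,262) and, partly hidden, nearby. In the scene view the stack is at (247,215), the knob at (247,175) and the mat at (395,236).

```bash
python3 - <<'E'
from h import *
np.set_printoptions(precision=3,suppress=True)
C={n:cap(n) for n in('top','scene')}
for n in C:
    for l in('clamp_grip','mat','corner','holder','stack','tray_rim'):
        for r in robot.tip_of(n,l)[:6]:
            print(n,l,np.round(r['pixel'],1),round(r['p'],2),bydepth(C[n],r['pixel']) if 0<=r['pixel'][0]<640 and 0<=r['pixel'][1]<400 else '')
# point cloud: rim, mat
c=C['top'];H,W=400,640
for n in C:
    c=C[n];uu,vv=np.meshgrid(np.arange(W),np.arange(H))
    p=cv2.undistortPoints(np.stack([uu.ravel(),vv.ravel()],1).astype(float)[:,None],np.array(c['mtx']),np.array(c['dist']))[:,0]
    z=c['z_map'].ravel();P=(np.c_[p,np.ones(len(p))]*z[:,None]-np.array(c['t']))@np.array(c['R'])
    ok=z>0
    near=ok&(abs(P[:,0]-.56)<.15)&(abs(P[:,1]+.235)<.15)
    for lo,hi in((.105,.116),(.125,.137),(.155,.17)):
        q=P[near&(P[:,2]>lo)&(P[:,2]<hi)]
        print(n,lo,len(q),q.mean(0) if len(q) else '', cv2.minAreaRect(q[:,:2].astype(np.float32)) if len(q)>3 else '')
    g=c['frame'].reshape(-1,3).max(1)
    q=P[ok&(g<50)&(abs(P[:,2])<.015)&(abs(P[:,0]-.55)<.16)&(abs(P[:,1]-.16)<.16)]
    print('mat',len(q),cv2.minAreaRect(q[:,:2].astype(np.float32)))
    print('cam pos',-np.array(c['R']).T@np.array(c['t']))
print(robot.read_state())
E
```

```text
top clamp_grip [392.3 209.2] 0.71 [ 0.48  -0.26   0.161]
top mat [256.9 193.3] 0.73 [0.552 0.217 0.006]
top corner [354.3 166.5] 0.97 [ 0.664 -0.149  0.   ]
top corner [361.6 207.4] 0.86 [ 0.497 -0.169  0.069]
top corner [397.3 165.9] 0.6 [ 0.646 -0.294  0.093]
top corner [407.1 197.9] 0.59 [ 0.528 -0.323  0.109]
top holder [379.2 185.7] 0.68 [ 0.573 -0.228  0.094]
top holder [409.4 198.4] 0.23 [ 0.526 -0.33   0.112]
top stack [384.8 185.9] 0.71 [ 0.573 -0.248  0.092]
top stack [384.9 264.1] 0.7 [ 0.299 -0.255  0.045]
top stack [446.6 260.9] 0.45 [ 0.31  -0.275  0.643]
top stack [380.1 188. ] 0.44 [ 0.564 -0.231  0.093]
top tray_rim [380.5 184.2] 0.56 [ 0.578 -0.233  0.092]
scene clamp_grip [245.8 167.9] 0.49 [ 0.477 -0.252  0.159]
scene clamp_grip [242.3 204.9] 0.23 [ 0.566 -0.25   0.091]
scene mat [393.5 236.6] 0.82 [0.562 0.209 0.004]
scene corner [274.4 225. ] 0.88 [ 0.632 -0.138  0.098]
scene corner [275.2 192.4] 0.83 [ 0.517 -0.159  0.105]
scene corner [212.1 227.6] 0.82 [ 0.661 -0.312  0.096]
scene corner [217.6 189.5] 0.55 [ 0.53  -0.333  0.11 ]
scene stack [198.1 158.5] 0.88
[... 1225 characters left out ...]
21, -0.2534371614456177), (0.05012854188680649, 0.011571171693503857), 22.36979866027832)
mat 2877 ((0.5573757886886597, 0.21097886562347412), (0.22441662847995758, 0.18755875527858734), 83.31674194335938)
cam pos [1.273 0.078 0.984]
{'clock': 0.95, 'joint_pos': array([-0.818,  0.255,  0.108, -0.   , -1.424, -0.285]), 'qd': array([-0.001,  0.   ,  0.001,  0.001, -0.   , -0.   ]), 'tau': array([  0.   , -38.64 ,  23.807,   5.368,  -0.   ,  -0.   ]), 'ee_pos': array([ 0.248, -0.491,  0.231]), 'ee_rot': array([ 0.   , -0.232,  0.973,  0.   ]), 'contact_force': array([ 0.254, -0.803, -0.06 ]), 'wrist_torque': array([-0.042,  0.012, -0.024]), 'finger_force': 0.0, 'finger_gap': 0.9948478752774974}
```

The rim, bar and knob agree between both views. The tray centre is (0.580,-0.238) at yaw 9.1° with its rim at 110 mm. The knob is at (0.484,-0.253), with the bar at 22° (clamp about 0.23 rad). Moving to hover over the knob.

drive_tool(steps=[{"claw": 1,"x": -53,"y": 18},{"x": -53,"y": 18},{"x": -53,"y": 18},{"x": -53,"y": 18},{"x": -53,"y": 18}])

```text
invalid input at $.steps[0]: expected keys claw, x, y, z, wx, wy, wz
```

drive_tool(steps=[{"claw": 1,"x": -53,"y": 16},{"claw": 1,"wz": 0.97},{"claw": 1}])

```text
invalid input at $.steps[0]: expected keys claw, x, y, z, wx, wy, wz
```

```bash
cat >> h.py <<'E'
from scipy.spatial.transform import Rotation as Ro
def cloud(c):
    uu,vv=np.meshgrid(np.arange(640),np.arange(400))
    p=cv2.undistortPoints(np.stack([uu.ravel(),vv.ravel()],1).astype(float)[:,None],np.array(c['mtx']),np.array(c['dist']))[:,0]
    z=c['z_map'].ravel();P=(np.c_[p,np.ones(len(p))]*z[:,None]-np.array(c['t']))@np.array(c['R'])
    P[z<=0]=np.nan
    return P
def pose():
    s=robot.read_state();q=s['ee_rot'];R=Ro.from_quat([q[1],q[2],q[3],q[0]]).as_matrix()
    return s,np.array(s['ee_pos']),R
def band(P,lo,hi,c,r):
    return P[(P[:,2]>lo)&(P[:,2]<hi)&(np.hypot(P[:,0]-c[0],P[:,1]-c[1])<r)]
E
python3 - <<'E'
from h import *
np.set_printoptions(precision=4,suppress=True)
s,p,R=pose();print(p,R,s['clock'],s['joint_pos'])
for n in('wrist','top','scene'):
    c=cap(n,n+'1.png');P=cloud(c)
    q=band(P,.157,.166,(.484,-.253),.035)
    if len(q)>3:print(n,'bar',len(q),cv2.minAreaRect(q[:,:2].astype(np.float32)),q[:,2].mean())
    q=band(P,.106,.114,(.58,-.238),.13)
    if len(q)>3:print(n,'rim',len(q),cv2.minAreaRect(q[:,:2].astype(np.float32)))
    g=c['frame'].reshape(-1,3).max(1);q=P[(g<45)&(abs(P[:,2])<.012)&(abs(P[:,0]-.556)<.15)&(abs(P[:,1]-.213)<.17)]
    if len(q)>100:
        m=np.median(q[:,:2],0);q=q[np.hypot(*(q[:,:2]-m).T)<.165];print(n,'mat',len(q),m,q[:,2].mean(),cv2.minAreaRect(q[:,:2].astype(np.float32)))
E
```

```text
[ 0.248  -0.4909  0.2313] [[-0.8926 -0.4509  0.    ]
 [-0.4509  0.8926  0.0001]
 [-0.      0.0001 -1.    ]] 0.95 [-0.8184  0.2551  0.1082 -0.     -1.4239 -0.2846]
top bar 42 ((0.4836828410625458, -0.2530779540538788), (0.04555203393101692, 0.012065516784787178), 21.299863815307617) 0.16202502775108127
top rim 338 ((0.5807753205299377, -0.23739925026893616), (0.14113883674144745, 0.18109941482543945), 9.250597953796387)
top mat 3061 [0.5517 0.2076] 0.004201559832123089 ((0.5532959699630737, 0.20920807123184204), (0.2372579574584961, 0.19741420447826385), 83.47836303710938)
scene bar 47 ((0.48476532101631165, -0.2530616819858551), (0.04349472001194954, 0.01155694480985403), 22.377933502197266) 0.1616369799388075
scene rim 514 ((0.5811337828636169, -0.23762261867523193), (0.144361674785614, 0.17995724081993103), 8.99710750579834)
scene mat 916 [0.6018 0.2728] 0.0029890420822702834 ((0.577130138874054, 0.25723278522491455), (0.12968303263187408, 0.15756535530090332), 78.49681854248047)
```

View pics/wrist1.png

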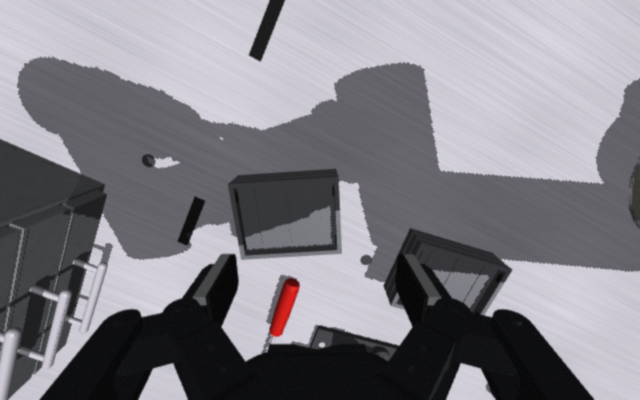

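The wrist view from the start pose shows the two smaller look-alike stacks at (285,213) and (445,270). The moves were refused because every row needs all the keys. The mat centre is (0.553,0.209).

drive_tool(steps=[{"claw": 1,"x": -53,"y": 18,"z": 0,"wx": 0,"wy": 0,"wz": 0},{"claw": 1,"x": -53,"y": 18,"z": 0,"wx": 0,"wy": 0,"wz": 0},{"claw": 1,"x": -53,"y": 18,"z": 0,"wx": 0,"wy": 0,"wz": 0},{"claw": 1,"x": -53,"y": 18,"z": 0,"wx": 0,"wy": 0,"wz": 0},{"claw": 1,"x": -53,"y": 18,"z": 0,"wx": 0,"wy": 0,"wz": 0}])

```text
clock: 1.72
ee_pos: [0.4451, -0.2896, 0.2315]
ee_rot: [0.0, -0.232, 0.973, -0.0]
contact_force: [1.0, -0.8, -0.4]
finger_gap: 1.0
finger_force: 0.0
```

drive_tool(steps=[{"claw": 1,"x": -53,"y": 16,"z": 0,"wx": 0,"wy": 0,"wz": 0},{"claw": 1,"x": 0,"y": 0,"z": 0,"wx": 0,"wy": 0,"wz": 0.97},{"claw": 1,"x": 0,"y": 0,"z": 0,"wx": 0,"wy": 0,"wz": 0}])

```text
clock: 2.1
ee_pos: [0.4844, -0.2524, 0.2312]
ee_rot: [-0.0, -0.191, 0.982, 0.0]
contact_force: [-0.3, -0.4, 0.3]
finger_gap: 0.996
finger_force: 0.0
```

```bash
python3 - <<'E'
from h import *
np.set_printoptions(precision=4,suppress=True)
s,p,R=pose();print(p,R,s['clock'],s['joint_pos'])
d=np.array([.484,-.253,.137])-p;print('to go, tool mm',R.T@d*1000)
c=cap('wrist','wrist2.png');P=cloud(c)
for nm,lo,hi,m,r in(('bar',.157,.167,(.484,-.253),.035),('rim',.106,.114,(.58,-.238),.13)):
    q=band(P,lo,hi,m,r)
    if len(q)>3:print(nm,len(q),cv2.minAreaRect(q[:,:2].astype(np.float32)),q[:,2].mean())
E
```

```text
[ 0.4844 -0.2524  0.2312] [[-0.9268 -0.3755 -0.0003]
 [-0.3755  0.9268 -0.    ]
 [ 0.0003  0.0001 -1.    ]] 2.1 [-0.1938  0.2478  0.0982  0.0001 -1.4215 -0.9921]
to go, tool mm [ 0.5279 -0.3954 94.1646]
bar 779 ((0.4824773073196411, -0.2534193694591522), (0.04597384110093117, 0.011459329165518284), 21.665109634399414) 0.1626654590864071
rim 3645 ((0.5796957015991211, -0.23799720406532288), (0.14177028834819794, 0.18054017424583435), 9.0496244430542) 0.10961124532982595
```

View pics/wrist2.png

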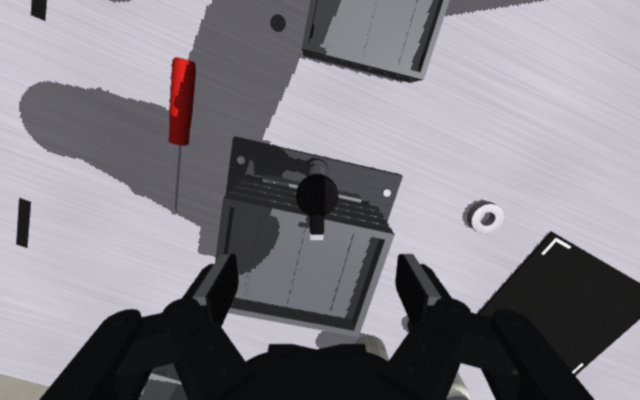

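The wrist view has the knob at (317,195) with its tongue reaching to (317,237) over the tray, centred and lined up between the fingers. Descend and grip.

drive_tool(steps=[{"claw": 1,"x": 1,"y": 0,"z": 40,"wx": 0,"wy": 0,"wz": 0},{"claw": 1,"x": 0,"y": 0,"z": 40,"wx": 0,"wy": 0,"wz": 0},{"claw": 1,"x": 0,"y": 0,"z": 14,"wx": 0,"wy": 0,"wz": 0},{"claw": -1,"x": 0,"y": 0,"z": 0,"wx": 0,"wy": 0,"wz": 0},{"claw": -1,"x": 0,"y": 0,"z": 0,"wx": 0,"wy": 0,"wz": 0}], squeeze=50)

```text
clock: 2.78
ee_pos: [0.4841, -0.254, 0.1392]
ee_rot: [0.001, -0.191, 0.982, -0.001]
contact_force: [0.5, 0.4, -0.1]
finger_gap: 0.607
finger_force: 0.0
```

drive_tool(steps=[{"claw": -1,"x": 0,"y": 0,"z": 0,"wx": 0,"wy": 0,"wz": 0},{"claw": -1,"x": 0,"y": 0,"z": 0,"wx": 0,"wy": 0,"wz": 0},{"claw": -1,"x": 0,"y": 0,"z": 0,"wx": 0,"wy": 0,"wz": 0},{"claw": -1,"x": 0,"y": 0,"z": 0,"wx": 0,"wy": 0,"wz": 0}])

```text
clock: 3.28
ee_pos: [0.4834, -0.2529, 0.1382]
ee_rot: [0.001, -0.191, 0.982, 0.0]
contact_force: [-2.3, 4.0, 6.5]
finger_gap: 0.131
finger_force: 49.4
```

drive_tool(steps=[{"claw": -1,"x": 0,"y": 0,"z": 0,"wx": 0,"wy": 0,"wz": -1},{"claw": -1,"x": 0,"y": 0,"z": 0,"wx": 0,"wy": 0,"wz": -1},{"claw": -1,"x": 0,"y": 0,"z": 0,"wx": 0,"wy": 0,"wz": -1},{"claw": -1,"x": 0,"y": 0,"z": 0,"wx": 0,"wy": 0,"wz": -1},{"claw": -1,"x": 0,"y": 0,"z": 0,"wx": 0,"wy": 0,"wz": -1}])

```text
clock: 3.9
ee_pos: [0.483, -0.2523, 0.1382]
ee_rot: [0.0, -0.4, 0.917, 0.0]
contact_force: [-3.0, 5.9, 8.0]
finger_gap: 0.132
finger_force: 49.7
```

drive_tool(steps=[{"claw": -1,"x": 0,"y": 0,"z": 0,"wx": 0,"wy": 0,"wz": -1},{"claw": -1,"x": 0,"y": 0,"z": 0,"wx": 0,"wy": 0,"wz": -1},{"claw": -1,"x": 0,"y": 0,"z": 0,"wx": 0,"wy": 0,"wz": -1},{"claw": -1,"x": 0,"y": 0,"z": 0,"wx": 0,"wy": 0,"wz": -1},{"claw": -1,"x": 0,"y": 0,"z": 0,"wx": 0,"wy": 0,"wz": -1}])

```text
clock: 4.53
ee_pos: [0.4825, -0.252, 0.1382]
ee_rot: [0.0, -0.589, 0.808, 0.001]
contact_force: [-5.1, 8.3, 9.3]
finger_gap: 0.13
finger_force: 49.9
```

drive_tool(steps=[{"claw": -1,"x": 0,"y": 0,"z": 0,"wx": 0,"wy": 0,"wz": -1},{"claw": -1,"x": 0,"y": 0,"z": 0,"wx": 0,"wy": 0,"wz": -1},{"claw": -1,"x": 0,"y": 0,"z": 0,"wx": 0,"wy": 0,"wz": -1},{"claw": -1,"x": 0,"y": 0,"z": 0,"wx": 0,"wy": 0,"wz": -1},{"claw": -1,"x": 0,"y": 0,"z": 0,"wx": 0,"wy": 0,"wz": 0}])

```text
clock: 5.15
ee_pos: [0.482, -0.252, 0.1382]
ee_rot: [-0.0, 0.72, -0.694, -0.001]
contact_force: [-5.5, 8.1, 10.8]
finger_gap: 0.132
finger_force: 50.0
```

Turned 70°. Release, raise and check.

drive_tool(steps=[{"claw": 1,"x": 0,"y": 0,"z": 0,"wx": 0,"wy": 0,"wz": 0},{"claw": 1,"x": 0,"y": 0,"z": 0,"wx": 0,"wy": 0,"wz": 0},{"claw": 1,"x": 0,"y": 0,"z": 0,"wx": 0,"wy": 0,"wz": 0},{"claw": 1,"x": 0,"y": 0,"z": -35,"wx": 0,"wy": 0,"wz": 0},{"claw": 1,"x": 0,"y": 0,"z": -55,"wx": 0,"wy": 0,"wz": 0}])

```text
clock: 5.78
ee_pos: [0.4821, -0.253, 0.2265]
ee_rot: [0.001, 0.719, -0.695, -0.002]
contact_force: [2.0, 0.1, 1.0]
finger_gap: 1.0
finger_force: 0.0
```

```bash
python3 - <<'E'
from h import *
np.set_printoptions(precision=4,suppress=True)
s,p,R=pose();print(p,R,s['clock'],s['joint_pos'])
for n in('wrist','top','scene'):
  c=cap(n,n+'3.png');P=cloud(c)
  for nm,lo,hi,m,r in(('bar',.157,.167,(.484,-.253),.035),('rim',.106,.114,(.58,-.238),.13)):
    q=band(P,lo,hi,m,r)
    if len(q)>3:print(n,nm,len(q),cv2.minAreaRect(q[:,:2].astype(np.float32)),q[:,2].mean())
E
```

```text
[ 0.4821 -0.253   0.2265] [[ 0.0339 -0.9994 -0.0046]
 [-0.9994 -0.0339  0.0012]
 [-0.0013  0.0045 -1.    ]] 5.775 [-0.196   0.2488  0.0879 -0.0003 -1.4146  0.23  ]
wrist bar 804 ((0.4829008877277374, -0.25394320487976074), (0.011966963298618793, 0.04578927904367447), 1.694151759147644) 0.1625894823623514
wrist rim 5131 ((0.5798835158348083, -0.23783788084983826), (0.14106439054012299, 0.18056565523147583), 9.07692813873291) 0.10970630833216445
top bar 41 ((0.4824241101741791, -0.24974721670150757), (0.010325846262276173, 0.039928216487169266), 1.8709049224853516) 0.16258285704546455
top rim 37 ((0.5108309984207153, -0.23406505584716797), (0.04092061147093773, 0.05561548471450806), 47.96092224121094) 0.11027682822098936
scene bar 60 ((0.4845602214336395, -0.2538911700248718), (0.014139987528324127, 0.04627307876944542), 5.217670917510986) 0.16074516665767333
scene rim 514 ((0.5713943839073181, -0.23961660265922546), (0.16381925344467163, 0.17992377281188965), 9.030552864074707) 0.10921033547315372
```

View pics/wrist3.png

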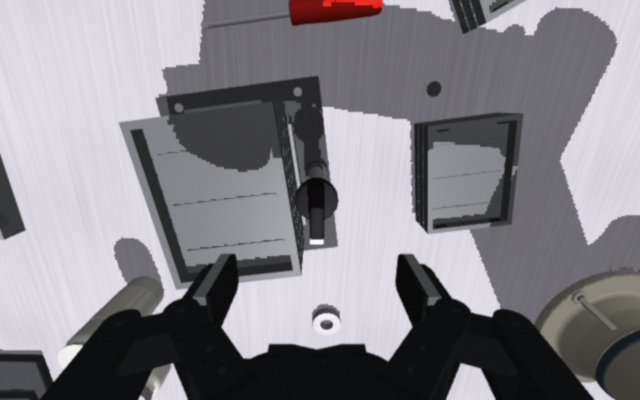

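The bar now lies at 91.8°, so the clamp is at about 1.44 rad. The view has the tongue pointing along the tray side at (317,237), clear of the tray. The tray has not moved. Now to the wall near corner0, above local (66,62).

drive_tool(steps=[{"claw": 1,"x": -27,"y": -52,"z": 0,"wx": 0,"wy": 0,"wz": 0},{"claw": 1,"x": -27,"y": -52,"z": 0,"wx": 0,"wy": 0,"wz": 0},{"claw": 1,"x": -28,"y": -52,"z": 0,"wx": 0,"wy": 0,"wz": 0},{"claw": 1,"x": 0,"y": 0,"z": 30,"wx": 0,"wy": 0,"wz": -0.71},{"claw": 1,"x": 0,"y": 0,"z": 30,"wx": 0,"wy": 0,"wz": -0.71}])

```text
clock: 6.55
ee_pos: [0.6365, -0.1652, 0.1645]
ee_rot: [0.0, 0.762, -0.648, -0.001]
contact_force: [-0.2, 0.4, 0.8]
finger_gap: 0.999
finger_force: 0.0
```

drive_tool(steps=[{"claw": 1,"x": 0,"y": 0,"z": 0,"wx": 0,"wy": 0,"wz": 0}])

```text
clock: 6.68
ee_pos: [0.6344, -0.1655, 0.1633]
ee_rot: [0.002, 0.76, -0.649, -0.003]
contact_force: [0.3, 0.4, 0.0]
finger_gap: 0.994
finger_force: 0.0
```

```bash
python3 - <<'E'
from h import *
np.set_printoptions(precision=4,suppress=True)
s,p,R=pose();print(p,R,s['clock'],s['joint_pos'])
c=cap('wrist','wrist4.png');P=cloud(c)
d=np.array([.6352,-.1662,.096])-p;print('go',R.T@d*1000)
q=band(P,.106,.113,(.6352,-.1662),.06)
a=np.radians(9.07);q2=(q[:,:2]-[.5798,-.2378])@np.array([[np.cos(a),-np.sin(a)],[np.sin(a),np.cos(a)]])
for lo,hi in((20,40),(40,60),(60,75)):
    m=(q2[:,1]*1e3>lo)&(q2[:,1]*1e3<hi)&(q2[:,0]>.05);print(lo,m.sum(),np.percentile(q2[m,0],[2,50,98])*1e3 if m.sum()>5 else '')
E
```

```text
[ 0.6344 -0.1655  0.1633] [[ 0.1567 -0.9876 -0.0076]
 [-0.9876 -0.1567  0.0011]
 [-0.0022  0.0073 -1.    ]] 6.675 [-0.0181  0.4953  0.2923 -0.0009 -1.3754  0.1756]
go [ 0.9282 -1.2172 67.2946]
20 296 [61.7954 65.4517 69.7418]
40 252 [62.4351 65.8239 69.2298]
60 180 [62.3608 65.4692 69.3332]
```

drive_tool(steps=[{"claw": 1,"x": 0,"y": -1,"z": 34,"wx": 0,"wy": 0,"wz": 0},{"claw": 1,"x": 0,"y": 0,"z": 33,"wx": 0,"wy": 0,"wz": 0},{"claw": 1,"x": 0,"y": 0,"z": 0,"wx": 0,"wy": 0,"wz": 0},{"claw": 1,"x": 0,"y": 0,"z": 0,"wx": 0,"wy": 0,"wz": 0}])

```text
clock: 7.22
ee_pos: [0.6385, -0.1664, 0.1029]
ee_rot: [-0.001, 0.761, -0.649, 0.002]
contact_force: [-0.6, 0.1, 2.3]
finger_gap: 1.002
finger_force: 0.0
```

```bash
python3 - <<'E'
from h import *
np.set_printoptions(precision=4,suppress=True)
s,p,R=pose();print(s['clock'],s['contact_force'],R)
d=np.array([.6352,-.1662,.096])-p;print(p,'go',R.T@d*1000)
E
```

```text
7.225 [-0.5905  0.0525  2.3304] [[ 0.1571 -0.9876  0.0035]
 [-0.9876 -0.1571 -0.0012]
 [ 0.0018 -0.0032 -1.    ]]
[ 0.6385 -0.1664  0.1029] go [-0.7348  3.2646  6.8582]
```

drive_tool(steps=[{"claw": 1,"x": 0,"y": 1,"z": 5,"wx": 0,"wy": 0,"wz": 0},{"claw": 1,"x": 0,"y": 0,"z": 0,"wx": 0,"wy": 0,"wz": 0},{"claw": 1,"x": 0,"y": 0,"z": 0,"wx": 0,"wy": 0,"wz": 0},{"claw": 1,"x": 0,"y": 0,"z": 0,"wx": 0,"wy": 0,"wz": 0}])

```text
clock: 7.72
ee_pos: [0.6363, -0.166, 0.0955]
ee_rot: [-0.0, 0.761, -0.649, 0.0]
contact_force: [0.6, -0.6, 0.9]
finger_gap: 0.997
finger_force: 0.0
```

```bash
python3 - <<'E'
from h import *
np.set_printoptions(precision=4,suppress=True)
s,p,R=pose();print(s['clock'],s['contact_force'],s['qd'])
d=np.array([.6352,-.1662,.096])-p;print(p,'go',R.T@d*1000)
E
```

```text
7.725 [ 0.5979 -0.6392  0.8548] [ 0.0009  0.0021 -0.0022 -0.0004  0.0007 -0.0008]
[ 0.6363 -0.166   0.0955] go [-0.0026  1.1571 -0.5032]
```

drive_tool(steps=[{"claw": -1,"x": 0,"y": 1,"z": -1,"wx": 0,"wy": 0,"wz": 0},{"claw": -1,"x": 0,"y": 0,"z": 0,"wx": 0,"wy": 0,"wz": 0},{"claw": -1,"x": 0,"y": 0,"z": 0,"wx": 0,"wy": 0,"wz": 0},{"claw": -1,"x": 0,"y": 0,"z": 0,"wx": 0,"wy": 0,"wz": 0},{"claw": -1,"x": 0,"y": 0,"z": 0,"wx": 0,"wy": 0,"wz": 0}], squeeze=40)

```text
clock: 8.35
ee_pos: [0.6347, -0.1663, 0.0964]
ee_rot: [0.0, 0.761, -0.649, -0.0]
contact_force: [-2.0, -0.3, 2.4]
finger_gap: 0.08
finger_force: 41.7
```

drive_tool(steps=[{"claw": -1,"x": 0,"y": 0,"z": 0,"wx": 0,"wy": 0,"wz": 0},{"claw": -1,"x": 0,"y": 0,"z": 0,"wx": 0,"wy": 0,"wz": 0},{"claw": -1,"x": 0,"y": 0,"z": 0,"wx": 0,"wy": 0,"wz": 0}], squeeze=100)

```text
clock: 8.72
ee_pos: [0.6348, -0.1663, 0.0966]
ee_rot: [0.0, 0.761, -0.649, -0.0]
contact_force: [-5.4, -0.3, 4.8]
finger_gap: 0.058
finger_force: 99.3
```

```bash
python3 - <<'E'
from h import *
np.set_printoptions(precision=4,suppress=True)
s,p,R=pose();print(s['clock'],s['contact_force'],s['wrist_torque'],s['finger_gap'],s['finger_force'],p)
for n in('wrist','scene'):
  c=cap(n,n+'5.png');P=cloud(c);q=band(P,.105,.115,(.58,-.238),.13)
  if len(q)>3:print(n,len(q),cv2.minAreaRect(q[:,:2].astype(np.float32)),q[:,2].mean())
E
```

```text
8.725 [-5.4155 -0.3407  4.7504] [-0.0079  1.778  -0.1614] 0.05836412722583523 99.32909488677979 [ 0.6348 -0.1663  0.0966]
wrist 15333 ((0.5734653472900391, -0.2244519591331482), (0.17333677411079407, 0.15266434848308563), 8.773377418518066) 0.10940505187831374
scene 441 ((0.5861374139785767, -0.23722368478775024), (0.1558646857738495, 0.18060466647148132), 8.436986923217773) 0.10873125155371531
```

View pics/scene5.png

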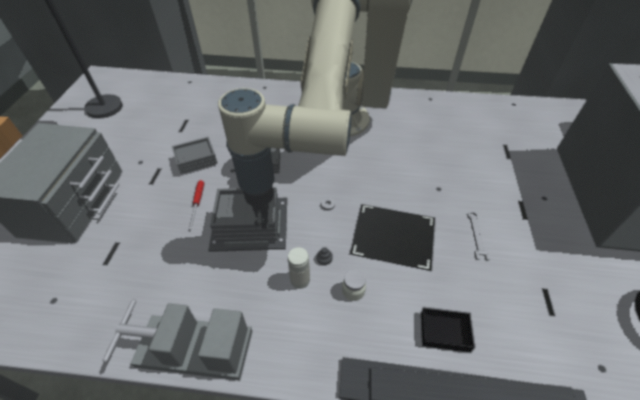

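The scene view shows the gripper on the stack's wall at about (262,215) with the tray still seated; the finger gap matches the wall. Start peeling corner0: 4.5° first, pivoting on corner2.

drive_tool(steps=[{"claw": -1,"x": 0,"y": 0,"z": -5,"wx": 0.184,"wy": -0.237,"wz": 0},{"claw": -1,"x": 0,"y": 0,"z": -5,"wx": 0.184,"wy": -0.237,"wz": 0},{"claw": -1,"x": 0,"y": 0,"z": -5,"wx": 0.184,"wy": -0.237,"wz": 0},{"claw": -1,"x": 0,"y": 0,"z": 0,"wx": 0,"wy": 0,"wz": 0},{"claw": -1,"x": 0,"y": 0,"z": 0,"wx": 0,"wy": 0,"wz": 0}])

```text
clock: 9.45
ee_pos: [0.6358, -0.1662, 0.112]
ee_rot: [-0.039, 0.76, -0.649, -0.007]
contact_force: [-0.8, 1.1, -0.9]
finger_gap: 0.06
finger_force: 98.7
```

```bash
cat > chk.py <<'E'
from h import *
np.set_printoptions(precision=3,suppress=True)
s,p,R=pose();print(s['clock'],'F',s['contact_force'],'M',s['wrist_torque'],s['finger_gap'],s['finger_force'],p,'\n',R)
def run(tag,zlo=.08):
    c=cap('wrist','wrist'+tag+'.png');P=cloud(c).reshape(400,640,3)
    return c,P
E
python3 - <<'E'
from chk import *
# predicted corners from tool pose (tray rigid in grip): tool offsets when seated
a=np.radians(9.07);T=np.array([[np.cos(a),-np.sin(a),0],[np.sin(a),np.cos(a),0],[0,0,1]])
R0=np.array([[.1576,-.9875,0],[-.9875,-.1576,0],[0,0,-1]]);g=np.array([.6348,-.1663,.0966])
cs={0:(67,87),1:(67,-87),2:(-67,-87),3:(-67,87)}
for k,v in cs.items():
    w=np.array([.5798,-.2378,.088])+T@np.array([v[0]/1e3,v[1]/1e3,0]);print(k,p+R@R0.T@(w-g))
# real: top-view rim heights around (0.53..0.66)
for n in('wrist','scene','top'):
    c=cap(n,n+'6.png');P=cloud(c)
    for k,v in cs.items():
        w=np.array([.5798,-.2378,.11])+T@np.array([v[0]/1e3,v[1]/1e3,0])
        q=P[(np.hypot(P[:,0]-w[0],P[:,1]-w[1])<.008)&(P[:,2]>.095)&(P[:,2]<.16)]
        if len(q)>2:print(n,k,len(q),np.percentile(q[:,2],[50,90]))
E
```

```text
9.45 F [-0.764  1.083 -0.938] M [ 0.415  0.609 -0.167] 0.05984189043992697 98.71577739715576 [ 0.636 -0.166  0.112] 
 [[ 0.159 -0.987  0.04 ]
 [-0.985 -0.156  0.069]
 [-0.062 -0.05  -0.997]]
0 [ 0.634 -0.141  0.105]
1 [ 0.661 -0.312  0.094]
2 [ 0.529 -0.333  0.088]
3 [ 0.501 -0.162  0.098]
wrist 0 144 [0.127 0.127]
wrist 3 295 [0.12  0.121]
scene 0 24 [0.123 0.126]
scene 1 24 [0.114 0.117]
scene 2 5 [0.109 0.11 ]
scene 3 7 [0.119 0.12 ]
top 0 11 [0.128 0.131]
top 1 9 [0.114 0.121]
top 2 9 [0.109 0.11 ]
top 3 12 [0.118 0.123]
```

The rims read corner0 about +17 mm, corner3 +10, corner1 +5 and corner2 still at 110 mm, so it is peeling as intended. Continue.

drive_tool(steps=[{"claw": -1,"x": 0,"y": 0,"z": -5,"wx": 0.184,"wy": -0.237,"wz": 0},{"claw": -1,"x": 0,"y": 0,"z": -5,"wx": 0.184,"wy": -0.237,"wz": 0},{"claw": -1,"x": 0,"y": 0,"z": -5,"wx": 0.184,"wy": -0.237,"wz": 0},{"claw": -1,"x": 0,"y": 0,"z": 0,"wx": 0,"wy": 0,"wz": 0},{"claw": -1,"x": 0,"y": 0,"z": 0,"wx": 0,"wy": 0,"wz": 0}])

```text
clock: 10.22
ee_pos: [0.6343, -0.1681, 0.1263]
ee_rot: [-0.077, 0.758, -0.647, -0.016]
contact_force: [-0.2, 0.5, -0.0]
finger_gap: 0.059
finger_force: 98.8
```

```bash
python3 - <<'E'
from chk import *
a=np.radians(9.07);T=np.array([[np.cos(a),-np.sin(a),0],[np.sin(a),np.cos(a),0],[0,0,1]])
cs={0:(67,87),1:(67,-87),2:(-67,-87),3:(-67,87)}
for n in('wrist','scene','top'):
    c=cap(n,n+'7.png');P=cloud(c)
    for k,v in cs.items():
        w=np.array([.5798,-.2378,.11])+T@np.array([v[0]/1e3,v[1]/1e3,0])
        q=P[(np.hypot(P[:,0]-w[0],P[:,1]-w[1])<.008)&(P[:,2]>.095)&(P[:,2]<.16)]
        if len(q)>2:print(n,k,len(q),np.percentile(q[:,2],[50,90]))
E
```

```text
10.225 F [-0.199  0.486 -0.019] M [-0.482  0.244  0.019] 0.059479495189002196 98.75792026519775 [ 0.634 -0.168  0.126] 
 [[ 0.162 -0.984  0.075]
 [-0.979 -0.151  0.137]
 [-0.123 -0.096 -0.988]]
wrist 0 98 [0.142 0.143]
wrist 3 211 [0.13  0.131]
scene 0 21 [0.135 0.142]
scene 1 29 [0.118 0.122]
scene 2 7 [0.108 0.109]
scene 3 10 [0.127 0.13 ]
top 0 4 [0.138 0.143]
top 2 10 [0.109 0.113]
top 3 11 [0.129 0.132]
```

Corner1 is up about 11 mm while corner2 still rests. Lift straight up, slowly at first.

drive_tool(steps=[{"claw": -1,"x": -0.6,"y": -0.5,"z": -5,"wx": 0,"wy": 0,"wz": 0},{"claw": -1,"x": -0.6,"y": -0.5,"z": -5,"wx": 0,"wy": 0,"wz": 0},{"claw": -1,"x": -0.6,"y": -0.5,"z": -5,"wx": 0,"wy": 0,"wz": 0},{"claw": -1,"x": -1.2,"y": -1,"z": -10,"wx": 0,"wy": 0,"wz": 0},{"claw": -1,"x": -2.4,"y": -2,"z": -20,"wx": 0,"wy": 0,"wz": 0}])

```text
clock: 11.0
ee_pos: [0.634, -0.1679, 0.1718]
ee_rot: [-0.076, 0.758, -0.647, -0.017]
contact_force: [0.3, -0.4, -1.2]
finger_gap: 0.062
finger_force: 98.5
```

drive_tool(steps=[{"claw": -1,"x": -4,"y": -3,"z": -30,"wx": 0,"wy": 0,"wz": 0},{"claw": -1,"x": 0,"y": 0,"z": -5,"wx": -0.55,"wy": 0.71,"wz": 0},{"claw": -1,"x": 0,"y": 0,"z": -5,"wx": -0.55,"wy": 0.71,"wz": 0},{"claw": -1,"x": 0,"y": 0,"z": 0,"wx": 0,"wy": 0,"wz": 0},{"claw": -1,"x": 0,"y": 0,"z": 0,"wx": 0,"wy": 0,"wz": 0}])

```text
clock: 11.62
ee_pos: [0.6339, -0.1688, 0.2122]
ee_rot: [-0.001, 0.761, -0.649, -0.0]
contact_force: [-1.0, -0.2, -1.4]
finger_gap: 0.058
finger_force: 98.6
```

```bash
python3 - <<'E'
from chk import *
print(s['joint_pos'])
for n in('scene','top','wrist'):
    c=cap(n,n+'8.png');P=cloud(c)
    near=P[(np.hypot(P[:,0]-.58,P[:,1]+.238)<.135)]
    print(n,np.histogram(near[:,2],np.arange(.05,.3,.01))[0])
E
```

```text
11.625 F [-1.012 -0.191 -1.448] M [ 0.094 -0.05   0.041] 0.05758888393634579 98.5518479347229 [ 0.634 -0.169  0.212] 
 [[ 0.157 -0.988  0.001]
 [-0.988 -0.157  0.001]
 [-0.001 -0.001 -1.   ]]
[-0.023  0.475  0.384 -0.001 -1.478  0.182]
scene [ 143 1173  478  441   13    0    0    0    0    0    0    0    0    1
    9 1255  299  518   17    4    6   20   23   26]
top [  29  135  115  194   55    0   28   39   42    0   19   40    0    0
    4 1543  246  450    9    0    2   11    8    9]
wrist [    0     0     0     0     0     0     0     0     0     0     0     0
     0     0     0 67000  7025 14942   583   826  1361  5037  4426  8381]
```

View pics/scene8.png

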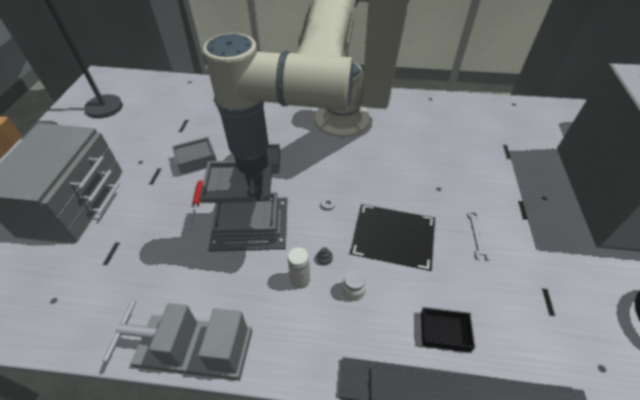

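The tray is held level with its rim at about 225 mm. In the view it sits at (238,183) above the remaining stack at (247,215), which is still in the holder. Carry it to the mat.

drive_tool(steps=[{"claw": -1,"x": -20,"y": -2,"z": 0,"wx": 0,"wy": 0,"wz": 0},{"claw": -1,"x": -40,"y": -4,"z": 0,"wx": 0,"wy": 0,"wz": 0},{"claw": -1,"x": -50,"y": -5,"z": 0,"wx": 0,"wy": 0,"wz": 0},{"claw": -1,"x": -50,"y": -5,"z": 0,"wx": 0,"wy": 0,"wz": 0},{"claw": -1,"x": -50,"y": -5,"z": 0,"wx": 0,"wy": 0,"wz": 0}])

```text
clock: 12.4
ee_pos: [0.6211, 0.0439, 0.2124]
ee_rot: [-0.001, 0.761, -0.649, 0.0]
contact_force: [1.9, 0.7, -1.5]
finger_gap: 0.054
finger_force: 98.6
```

drive_tool(steps=[{"claw": -1,"x": -50,"y": -5,"z": 0,"wx": 0,"wy": 0,"wz": 0},{"claw": -1,"x": -50,"y": -5,"z": 0,"wx": 0,"wy": 0,"wz": 0},{"claw": -1,"x": -50,"y": -5,"z": 0,"wx": 0,"wy": 0,"wz": 0},{"claw": -1,"x": -45,"y": -4,"z": 0,"wx": 0,"wy": 0,"wz": 0},{"claw": -1,"x": -30,"y": -3,"z": 0,"wx": 0,"wy": 0,"wz": 0}])

```text
clock: 13.02
ee_pos: [0.6071, 0.2702, 0.2121]
ee_rot: [-0.0, 0.761, -0.649, -0.0]
contact_force: [1.0, -0.6, -2.0]
finger_gap: 0.058
finger_force: 98.6
```

drive_tool(steps=[{"claw": -1,"x": -13,"y": -2,"z": 0,"wx": 0,"wy": 0,"wz": 0},{"claw": -1,"x": 0,"y": 0,"z": 0,"wx": 0,"wy": 0,"wz": 0},{"claw": -1,"x": 0,"y": 0,"z": 0,"wx": 0,"wy": 0,"wz": 0},{"claw": -1,"x": 0,"y": 0,"z": 0,"wx": 0,"wy": 0,"wz": 0}])

```text
clock: 13.52
ee_pos: [0.6082, 0.2795, 0.2125]
ee_rot: [-0.0, 0.76, -0.65, 0.0]
contact_force: [0.2, -0.8, -1.9]
finger_gap: 0.061
finger_force: 98.6
```

```bash
python3 - <<'E'
from chk import *
for n in('scene','top'):
    c=cap(n,n+'9.png');P=cloud(c)
    near=P[(np.hypot(P[:,0]-.553,P[:,1]-.209)<.15)]
    print(n,np.histogram(near[:,2],np.arange(.17,.27,.01))[0])
    q=near[(near[:,2]>.185)&(near[:,2]<.235)]
    print(cv2.minAreaRect(q[:,:2].astype(np.float32)))
    f=near[(near[:,2]>.195)&(near[:,2]<.212)];A=np.c_[f[:,:2],np.ones(len(f))]
    print('floor plane',np.linalg.lstsq(A,f[:,2],rcond=None)[0])
    st=band(P,.08,.095,(.58,-.238),.14);print('stack rim',len(st),cv2.minAreaRect(st[:,:2].astype(np.float32)))
E
```

```text
13.525 F [ 0.182 -0.797 -1.9  ] M [ 0.144 -0.058  0.051] 0.060745386600524726 98.56074213981628 [0.608 0.28  0.212] 
 [[ 0.156 -0.988  0.001]
 [-0.988 -0.156  0.   ]
 [-0.    -0.001 -1.   ]]
scene [   0    0    2 1767  347  518   37   17   26]
((0.5596953630447388, 0.2088519036769867), (0.15769045054912567, 0.18218639492988586), 8.920677185058594)
floor plane [0.01  0.003 0.2  ]
stack rim 685 ((0.5665137767791748, -0.24057504534721375), (0.17315950989723206, 0.18039923906326294), 9.071432113647461)
top [   0    0    2 1574  291  433   10    2    3]
((0.5544089674949646, 0.20933571457862854), (0.1422104686498642, 0.1814950704574585), 8.867413520812988)
floor plane [0.002 0.003 0.205]
stack rim 461 ((0.5808004140853882, -0.23787352442741394), (0.14110343158245087, 0.18217125535011292), 8.862544059753418)
```

View pics/scene9.png

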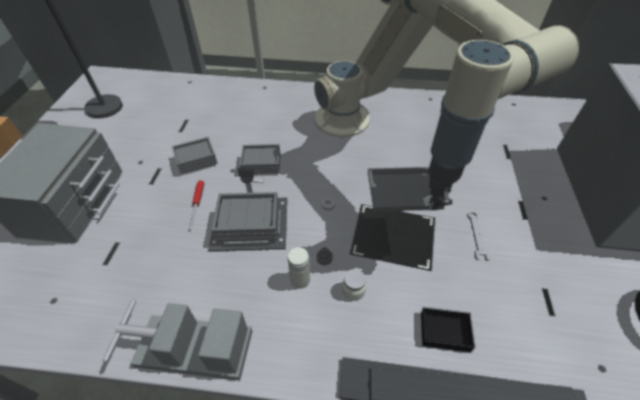

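The tray is at (0.554,0.209), within 1–2 mm of the mat centre, level, with its underside about 190 mm above the table. In the view it hangs at (405,187) above the mat at (395,236). The rest of the stack (247,215), the knob and the bystanders are where they were. Handing in.

```bash
python3 -c "
from workcell import robot
s=robot.read_state();print(abs(s['qd']).max());print(robot.job_done())"
```

```text
0.005671405175285822
the job is handed in; nothing more can be done
None
```

The job is handed in: the clamp was turned clear, the top tray was peeled off corner-first, and it is now held level and still over the middle of the mat, about 19 cm above the table; the judge's result was not shown.

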